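# Fill the vacant analyser lane with a spacer and hold it flush

## Robot

A 7-joint arm with a two-finger parallel gripper is mounted at the origin on the work surface. World frame = base frame: x ahead of the robot, y to its left, z up, the work surface at z = 0. Lengths are in m, angles in rad, forces in N, time in s.
With the tool pointing down it reaches from about 0.4 to 0.85 m from the base axis. Payload 4.4 kg.
Tool frame: the origin (TCP) lies at the very end of the fingers, on their centre line; the grasp point (between the pads) lies 19 mm behind it; z points along the fingers, y is the line along which they close (so a half turn about z gives the same grasp; the last joint's range is limited). The gripper opens to 94 mm and grips with 3 to 60 N. Pads are 16 mm wide; open, the fingers measure 119 mm over their backs; the gripper's body (75 mm by 177 mm) begins 78 mm behind the grasp point.
Start: joints at [1.082, 0.628, 0.038, 1.517, -0.027, 0.996, -0.02], TCP at [0.267, -0.593, 0.205] pointing down, gripper open.
Joint ranges: [-3.06, 3.06], [-0.37, 2.12], [-1.25, 1.32], [0.18, 2.47], [-1.1, 4.24], [0.23, 1.98], [-2.94, 2.94]. Speed limits (rad/s): [2.57, 2.57, 3.14, 3.14, 3.14, 3.14, 3.14].

## Interface

Orientations are given as a unit quaternion [w, x, y, z].
In Python, from cell import * gives the robot as it stands.
- The arm moves only by the tool advance, called after "Call:" as a command line: name --argument value ..., lists and objects as JSON in quotes. Schema: {"type":"object","properties":{"segments":{"type":"array","items":{"type":"array","items":{"type":"array","items":{"type":"number"},"minItems":6,"maxItems":6},"minItems":1,"maxItems":10},"minItems":1,"maxItems":1},"finger_gap":{"type":"number"},"clamp_n":{"type":"number"},"only":{"type":"string"},"quiet":{"type":"boolean"},"lines":{"type":"string"}},"required":["segments"],"additionalProperties":false}. segments is a list that holds a single list of rows (three levels of brackets), with 1 to 10 rows, each of 6 numbers: dx, dy, dz in shares of the most that a row can go, 1 being 50 mm, then a rotation vector rx, ry, rz in shares of 2 pi rad (1.0 is 2 pi rad); each row shifts and turns the commanded pose from where the row before left it, along the tool's axes as they then stand; what a row does not reach is not made up. A row lasts 1/10 s, in which the tool goes at most 0.05 m and 0.15 rad, less where a joint would pass 70% of its speed; a pose out of reach is approached as far as the arm can. finger_gap is the finger opening in m, set as the call begins (left out keeps the last). The fingers move at their own pace and stop on an object; clamp_n is the grip in N (left out, the last holds). Time passes only in rows, so rows that do not move let the fingers close. The tool returns the time, the measured TCP pose, the force, the opening and the grip force at its end. only (a regular expression) keeps the lines of the reply that match it, lines (a string "A,B") keeps lines A to B, and quiet returns only ok. A shift or turn number past 1, either way, is cut back to 1. Input that does not fit is refused with a message, and nothing moves.
- sense(): the state, without advancing time (a new reading comes with each control period).
- read_camera(name): name is "side" or "top" or "wrist"; returns the picture (400x640x3 uint8, red, green, blue); there is no depth.
- get_calibration(name): a dict with "camera_matrix" (3x3 intrinsics, pixels), "pose" (4x4, takes a point from camera to world coordinates). Camera axes: x right, y down, z forward; pixel columns grow to the right and rows downward; lengths in m; the calibration is good to about 2 mm. The wrist camera is an equidistant fisheye: a pixel r from the principal point sees the ray r / f radians off the axis. A picture is of the moment at which its call begins: read the wrist's pose just before it. get_calibration takes no time and is no camera call; for the wrist camera it gives the pose at the moment of the call.
- finish_job(): hands the job in; it is judged then, once.
The state is a dict: "t": time; "joints": joint angles; "qvel": joint speeds; "joint_efforts": joint torques, N m; "tool_pos": TCP position; "ee_rot": TCP orientation; "contact_force": force on the tool from outside, world axes, zero at the start; "torque": the same for the moment, N m; "finger_gap": finger opening in m; "grip_force": force on a finger pad.
Only numpy, scipy, OpenCV 4.12 (cv2) and the standard library are available. Lean on these libraries where they do the work, as an engineer would, in place of code of your own. Each camera call takes 0.05 s, during which the arm holds its last target. There are 200 camera calls.

## Task

First clear the bay: lift the basket off the three lane blocks by its arched handle and hang it by that handle on both prongs of the hook stand, and let go of it. Then take the spacer cassette, slide it upright from above into the one lane slot that is wide enough (never force it on a narrower one), press it down against the sprung seat until its shoulder is flush with the top of the lane block, and finish while still holding it pressed there: do not let go or the spring lifts it again. Leave the bottles and other things on the bench standing where they are.

Things in the scene. Friction and masses are not known exactly. Their poses are not given: they have to be found in the camera images.
- basket: Open grey tray 70 (its x) x 110 (its y) x 40 mm high with one cross wall, and a rigid steel arch handle over its middle; about 0.2 kg. Starts standing on top of the lane blocks. Origin: centre of its underside, z up.
- basket_bar (a point): Middle of the handle's level top bar: round, 10 mm thick, 105 mm long along the basket's y, axis 110 mm above the basket's underside; 65 mm free height between it and the tray's rim.
- hook: Fixed stand: foot plate, and two 18 mm wide, 177 mm high posts from which two parallel round steel prongs (8 mm thick, at y = -28 and +28 mm, axis 165 mm above the bench) run level 95 mm along the stand's -x; their ends turn up, reaching 106 mm out and 189 mm above the bench. Origin on the bench under the roots of the prongs; x points away from the prongs' free ends.
- hook_seat (a point): Point midway between the two prongs, level with their upper sides (169 mm above the bench), 48 mm along -x from the posts; the hung bar's axis comes to rest 5 mm above it, parallel to the stand's y. Axes as the hook stand's.
- spacer: White cassette standing upright on the bench: body 60 (its x) x 26 (its y) x 50 mm high, its top is the shoulder; on the middle of it a grip fin 26 (x) x 18 (y) x 30 mm high (top 80 mm above the underside), with a small round cap, 14 mm wide and 8 mm high, at x = -22 and +22 mm. About 0.18 kg. Origin: centre of its underside.
- bay: Fixed grey base plate 130 x 235 x 6 mm on the bench carrying the three lane blocks in a row along its y at 70 mm pitch, in any order; lane blocks and plate have the same yaw. Origin: centre of its underside.
- lane_wide: White block 100 (x) x 68 (y) x 60 mm high on the base plate, top 66 mm above the bench, with a vertical slot 66 (x) by 30 mm (y) in its centre, mouth bevelled 3 mm: the only one wide enough. In it a sprung steel seat, top 20 mm above the block's origin when up (the spacer then stands 10 mm proud). Origin: centre of the block's underside, 6 mm above the bench.
- seat_wide (a joint): Travel of that sprung seat, m: 0 up, growing as it is pressed down; 0.010 when the spacer's shoulder is flush with the block's top; firm stop at 0.0105. The spring takes about 3 N to start and 10 N at flush.
- lane_mid: Same block, slot only 19 mm wide (y): too narrow. Origin as lane_wide.
- lane_slim: Same block, slot only 13 mm wide (y): too narrow. Origin as lane_wide.
- bottle: Bystander: white bottle, 60 mm wide, 130 mm high. Origin: centre of its underside.
- jar: Bystander: amber jar, 56 mm wide, 70 mm high. Origin: centre of its underside.
- beaker: Bystander: glass beaker, 70 mm wide, 80 mm high. Origin: centre of its underside.
- tipbox: Bystander: blue tip box 85 x 120 x 50 mm. Origin: centre of its underside.
- vial: Bystander: small white bottle, 36 mm wide, 55 mm high. Origin: centre of its underside.
- flask: Bystander: clear bottle, 52 mm wide, 100 mm high. Origin: centre of its underside.

How it is judged:
On the way, in this order (a step that is already met when the one before it is completed fails the run):
1. the basket hangs by its handle on the hook's prongs, let go (x of basket_bar in the frame of hook_seat between -0.045 and 0.042 m and y of basket_bar in the frame of hook_seat between -0.024 and 0.024 m and z of basket_bar in the frame of hook_seat between -0.002 and 0.015 m and contact force between basket and hook above 0.8 N and contact force between the fingers and basket below 0.1 N and linear speed of basket below 0.05 m/s and height (world z) of basket above 0.04 m), for 0.2 s.
2. the spacer has entered the wide lane (x of spacer in the frame of lane_wide between -0.004 and 0.004 m and y of spacer in the frame of lane_wide between -0.004 and 0.004 m and angle between the z axis of spacer and the z axis of lane_wide, either way round below 0.1 rad and z of spacer in the frame of lane_wide below 0.045 m), for 0.05 s.
At the end, for the whole second after the job is handed in: The basket hangs still on the hook by its bar, not touched; the spacer stands in the wide lane, centred within 4 mm, shoulder at most 2 mm proud of the block (and not 4 mm below), seat pressed over 8 mm, the fingers still bearing on it with over 3 N (all of step 1 and x of spacer in the frame of lane_wide between -0.004 and 0.004 m and y of spacer in the frame of lane_wide between -0.004 and 0.004 m and angle between the z axis of spacer and the z axis of lane_wide, either way round below 0.1 rad and z of spacer in the frame of lane_wide between 0.006 and 0.012 m and value of joint seat_wide above 0.008 m and contact force between the fingers and spacer above 3 N and linear speed of spacer below 0.02 m/s); the arm keeps its last pose, push and grip.
It fails at once if the spacer is forced on a lane that is too narrow (over 15 N) (contact force between spacer and lane_mid above 15 N or contact force between spacer and lane_slim above 15 N).
It fails at once if a bystander is knocked over or shifted by more than 4 cm (distance of any of bottle, jar, beaker, tipbox, vial, flask from where it was at the start of the episode above 0.04 m or angle between any of bottle, jar, beaker, tipbox, vial, flask's own z axis and vertical above 0.6 rad).
It also fails if it takes over 66 s, if anything falls off the work surface, if the arm or the gripper's body presses on something with over 40 N, if the wrist force passes 120 N, or if a joint passes its speed limit or range.

## Working session

There is one attempt and no reset: what is moved stays moved. The work goes in short steps, Python scripts to look and compute and a tool call to move; the robot and the scene stay as the last step left them, time stands still between calls to the robot, and variables do not carry over. Pictures are saved under pics/ and viewed, at most 13 in all, crops included, and the job is handed in when it is done.

```bash
mkdir -p pics; python3 - <<'E'
from cell import *
import cv2,numpy as np
s=sense();print(s["t"],s["tool_pos"],s["ee_rot"],s["contact_force"],s["finger_gap"])
for n in ["side","top","wrist"]:
    im=read_camera(n);cv2.imwrite(f"pics/{n}0.png",im[:,:,::-1])
    c=get_calibration(n);print(n,np.round(c["camera_matrix"],1).tolist(),np.round(c["pose"],4).tolist())
E
```

```text
0.0 [ 0.26646043 -0.59211353  0.2045604 ] [-9.41047494e-04  9.77734593e-01  2.09843130e-01 -2.02406569e-04] [ 0.8696049  -0.235726   -0.64397626] 0.09393735918806428
side [[405.5, 0.0, 325.3], [0.0, 405.5, 204.2], [0.0, 0.0, 1.0]] [[-0.7615, -0.3746, 0.529, -0.1033], [-0.6481, 0.4498, -0.6145, 0.7893], [-0.0077, -0.8108, -0.5853, 0.8691], [0.0, 0.0, 0.0, 1.0]]
top [[481.2, 0.0, 314.1], [0.0, 481.2, 196.8], [0.0, 0.0, 1.0]] [[0.0657, -0.9752, 0.2112, 0.2389], [-0.9978, -0.0648, 0.0112, 0.0004], [0.0027, -0.2115, -0.9774, 1.5984], [0.0, 0.0, 0.0, 1.0]]
wrist [[309.7, 0.0, 320.2], [0.0, 309.7, 201.7], [0.0, 0.0, 1.0]] [[0.4114, -0.8799, -0.2378, 0.3351], [-0.9115, -0.3975, -0.1061, -0.5617], [-0.0011, 0.2604, -0.9655, 0.3842], [0.0, 0.0, 0.0, 1.0]]
```

View pics/top0.png

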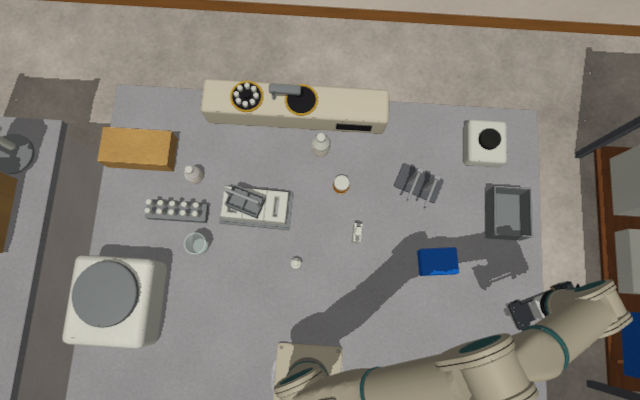

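View pics/side0.png

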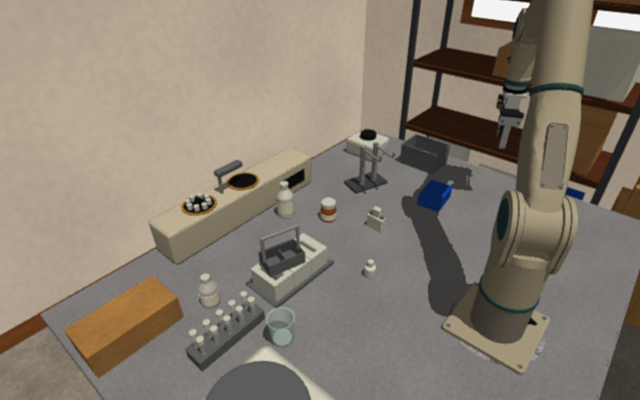

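The top view shows the basket at about (243,200) on the bay (256,207), an exposed slot at (276,205), the hook at (418,185) and the spacer at (358,232). The side view has the basket at (283,250), the hook at (370,165) and the spacer at (376,218). I'll enlarge the key areas.

```bash
python3 - <<'E'
import cv2,numpy as np
t=cv2.imread("pics/top0.png");s=cv2.imread("pics/side0.png")
def c(im,x,y,w,h):return cv2.resize(im[y:y+h,x:x+w],(400,300),interpolation=cv2.INTER_CUBIC)
a=np.vstack([np.hstack([c(t,216,176,80,60),c(t,386,155,80,60)]),np.hstack([c(s,240,220,100,75),c(s,330,130,80,60)])])
cv2.imwrite("pics/mos.png",a)
E
```

```text
(no output)
```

View pics/mos.png

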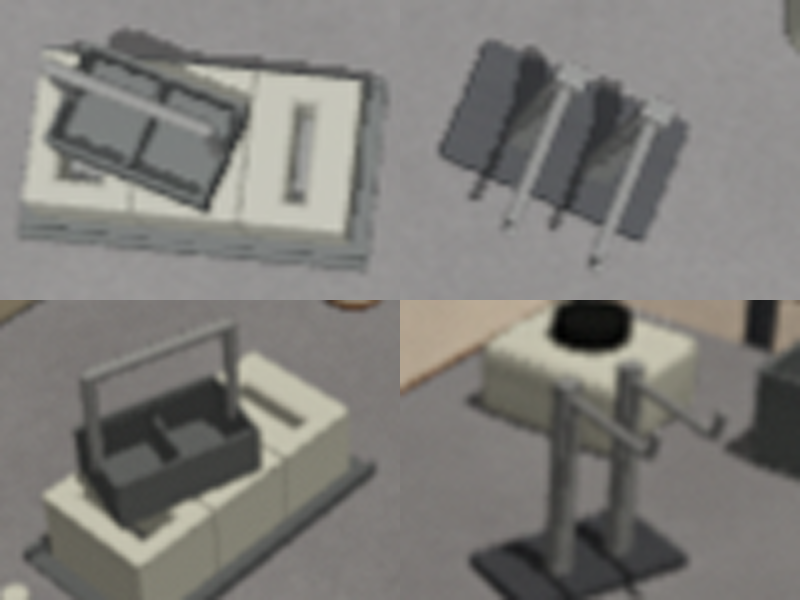

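The crops show the bar ends at top-view pixels (225,189) and (259,202). The prong roots are at (420,171) and (438,177), with tips at (408,200.6) and (425,208). The free ends face the robot.

```bash
cat > h.py <<'E'
from cell import *
import cv2,numpy as np
from scipy.spatial.transform import Rotation as R
def ray(n,p,c=None):
    c=c or get_calibration(n);K=np.array(c["camera_matrix"]);T=np.array(c["pose"])
    d=np.array([(p[0]-K[0,2])/K[0,0],(p[1]-K[1,2])/K[1,1],1.])
    if n=="wrist":
        r=np.hypot(d[0],d[1]);d=np.array([d[0]/r*np.sin(r),d[1]/r*np.sin(r),np.cos(r)])
    return T[:3,3],T[:3,:3]@d
def onz(n,p,z,c=None):
    o,d=ray(n,p,c);return np.round(o+d*(z-o[2])/d[2],4)
def proj(n,X,c=None):
    c=c or get_calibration(n);K=np.array(c["camera_matrix"]);T=np.array(c["pose"])
    v=T[:3,:3].T@(np.array(X)-T[:3,3])
    if n=="wrist":
        h=np.hypot(v[0],v[1]);th=np.arctan2(h,v[2]);u=v[:2]/h*th
    else:u=v[:2]/v[2]
    return np.round(K[:2,:2]@u+K[:2,2],1)
def plan(x,y,z,ydir=None):
    """remaining move in tool axes; ydir: wanted world heading (rad) of tool y (tool straight down), mod pi"""
    s=sense();q=s["ee_rot"];Rt=R.from_quat([q[1],q[2],q[3],q[0]])
    M=Rt.as_matrix();print("t",round(s["t"],2),"tcp",np.round(s["tool_pos"],4),"tool d",np.round(M.T@(np.array([x,y,z])-s["tool_pos"]),4),"yhead",round(np.arctan2(M[1,1],M[0,1]),4),"F",np.round(s["contact_force"],1))
    if ydir is not None:
        for k in(0,np.pi):
            a=ydir+k;Y=np.array([np.cos(a),np.sin(a),0]);Z=np.array([0,0,-1.]);G=np.c_[np.cross(Y,Z),Y,Z]
            print(" rotvec",np.round((Rt.inv()*R.from_matrix(G)).as_rotvec(),4),"j7",round(s["joints"][6],2))
E
python3 - <<'E'
from h import *
for n,p,z in [("bar",(225,189),.176),("bar",(259,202),.176),("root",(420,171),.17),("root",(438,177),.17),("tip",(407.6,200.6),.188),("tip",(425,208),.188),("spacer",(358,225),.07),("sp",(358,236),.055),("vial",(296,263),.05),("jar",(341,184),.07)]:
    print(n,onz("top",p,z))
# side: bar ends
for p in [(240+85/4,220+78/4),(240+235/4,220+25/4)]: print(onz("side",p,.176))
for p in [(330+250/5,130+147/5),(330+317/5,130+130/5)]: print("tip",onz("side",p,.186))
for p in [(330+170/5,130+82/5),(330+230/5,130+65/5)]: print("posttop",onz("side",p,.177))
E
```

```text
bar [0.5524 0.2879 0.176 ]
bar [0.5192 0.1814 0.176 ]
root [ 0.6501 -0.3029  0.17  ]
root [ 0.6347 -0.3584  0.17  ]
tip [ 0.5506 -0.2638  0.188 ]
tip [ 0.5314 -0.3162  0.188 ]
spacer [ 0.486  -0.1289  0.07  ]
sp [ 0.4527 -0.1318  0.055 ]
vial [0.3535 0.0615 0.05  ]
jar [ 0.6177 -0.0671  0.07  ]
[0.5494 0.2885 0.176 ]
[0.512  0.1857 0.176 ]
tip [ 0.5395 -0.2444  0.186 ]
tip [ 0.5174 -0.2933  0.186 ]
posttop [ 0.6463 -0.3001  0.177 ]
posttop [ 0.628  -0.3498  0.177 ]
```

View pics/wrist0.png

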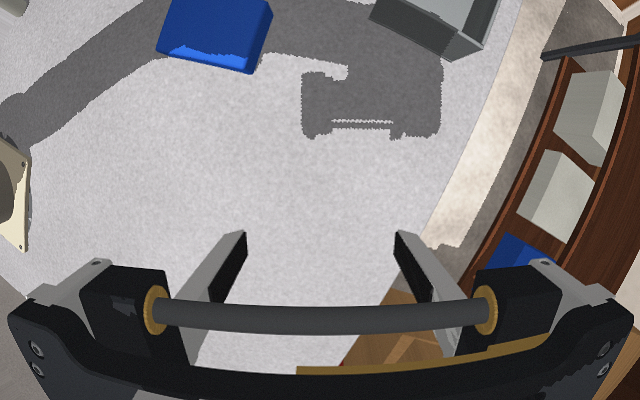

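The wrist view shows only the tipbox and bin, with the tool's x axis pointing up the image. I'll move to view the hook from above.

Units first: shifts go in shares of 50 mm and turns go in shares of 2 pi rad. So 0.045 m is 0.9, -0.02 m is -0.4, -0.14 rad / 6.2832 = -0.0223.

Call:
advance --segments '[[[0.6, 0, -0.8, 0, 0, 0], [0.9, -0.06, -0.5, 0, 0, 0], [0.9, -0.06, -0.5, 0, 0, 0], [0.9, -0.06, -0.5, 0, 0, 0], [0.9, -0.06, -0.4, 0, 0, -0.0223], [0.9, 0, -0.4, 0, 0, -0.0223], [0.9, 0.2, 0, 0, 0, -0.0223], [0.6, 0.2, 0, 0, 0, -0.0223], [0, 0, 0, 0, 0, -0.0223], [0, 0, 0, 0, 0, -0.0223]]]'

```text
t: 1.15
tool_pos: [0.5572, -0.4348, 0.3573]
ee_rot: [-0.001, 0.805, 0.594, -0.0]
contact_force: [-1.1, 0.5, -0.1]
finger_gap: 0.0939
grip_force: 0.0
```

```bash
python3 - <<'E'
from h import *
plan(.57,-.43,.36,-.31)
im=read_camera("wrist");c=get_calibration("wrist");cv2.imwrite("pics/w1.png",im[:,:,::-1]);np.save("w1.npy",c["pose"])
E
```

```text
t 1.15 tcp [ 0.5572 -0.4348  0.3573] tool d [ 0.0084  0.0108 -0.0027] yhead -0.2994 F [-1.1  0.5 -0.1]
 rotvec [-0.0011 -0.0008  0.0106] j7 0.25
 rotvec [ 1.2000e-03 -1.8000e-03 -3.1309e+00] j7 0.25
```

View pics/w1.png

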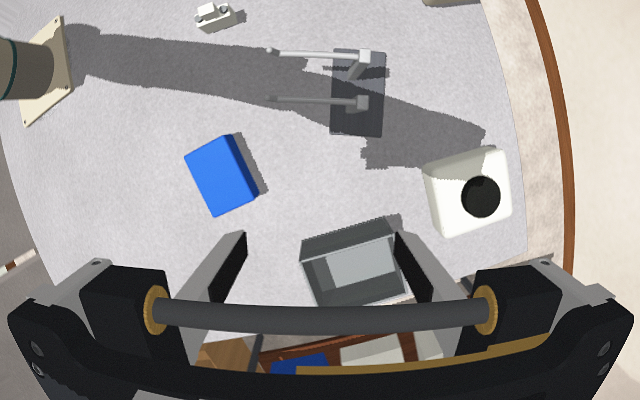

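The view shows the prong tips at (271,50) and (272,98), post tops at (365,56) and (362,103), and the spacer at (215,12).

```bash
python3 - <<'E'
from h import *
c=get_calibration("wrist");c["pose"]=np.load("w1.npy")
im=cv2.imread("pics/w1.png")
cv2.imwrite("pics/w1c.png",cv2.resize(im[30:120,250:400],(800,480),interpolation=cv2.INTER_CUBIC))
for p,z in [((271,50),.187),((272,98),.187),((365,56),.177),((362,103),.177),((300,53.5),.169),((345,55),.169),((300,99),.169),((345,101.5),.169)]:print(onz("wrist",p,z,c))
E
```

```text
[ 0.5487 -0.269   0.187 ]
[ 0.5336 -0.323   0.187 ]
[ 0.6494 -0.3051  0.177 ]
[ 0.6297 -0.3578  0.177 ]
[ 0.5785 -0.2795  0.169 ]
[ 0.6284 -0.2965  0.169 ]
[ 0.5625 -0.3325  0.169 ]
[ 0.612  -0.3505  0.169 ]
```

View pics/w1c.png

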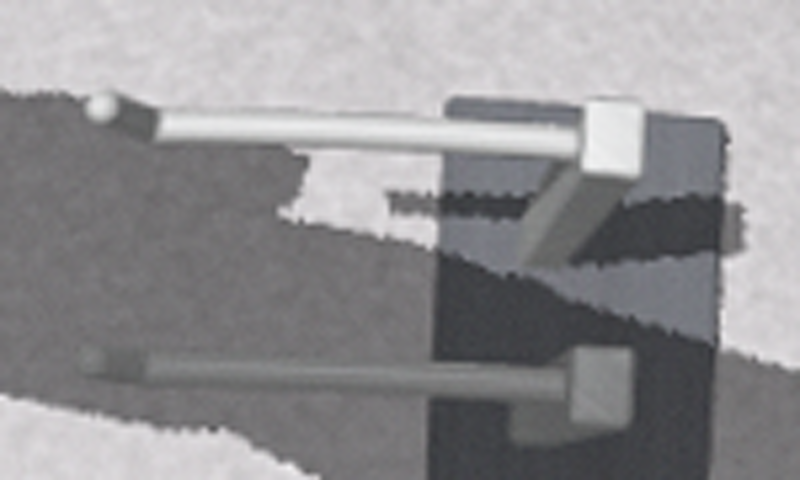

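In the tool's units: 0.046 m is 0.92, -0.02 m is -0.4.

Call:
advance --segments '[[[0.92, -0.4, 0, 0, 0, 0], [0.92, -0.4, 0, 0, 0, 0], [0.92, -0.4, 0, 0, 0, 0], [0.92, -0.4, 0, 0, 0, 0], [0.92, -0.4, 0, 0, 0, 0], [0.92, -0.4, 0, 0, 0, 0], [0.92, -0.4, 0, 0, 0, 0], [0.92, -0.4, 0, 0, 0, 0], [0.92, -0.4, 0, 0, 0, 0], [0.92, -0.4, 0, 0, 0, 0]]]' --lines "1,4"

```text
t: 2.2
tool_pos: [0.5043, 0.0625, 0.3583]
ee_rot: [0.0, 0.808, 0.589, 0.0]
contact_force: [0.9, 0.5, 0.1]
```

Call:
advance --segments '[[[0.8, -0.2, 0, 0, 0, 0], [0, 0, 0, 0, 0, 0], [0, 0, 0, 0, 0, 0]]]' --lines "1,4"

```text
t: 2.5
tool_pos: [0.5074, 0.1026, 0.3581]
ee_rot: [0.0, 0.807, 0.59, -0.0]
contact_force: [-0.2, -0.8, 1.0]
```

```bash
python3 - <<'E'
from h import *
im=read_camera("wrist");c=get_calibration("wrist");cv2.imwrite("pics/w2.png",im[:,:,::-1]);np.save("w2.npy",c["pose"])
plan(.535,.236,.3,-.31)
E
```

```text
t 2.55 tcp [0.5076 0.1011 0.358 ] tool d [ 0.1369 -0.0151  0.0579] yhead -0.3103 F [ 0.1 -0.9 -0.6]
 rotvec [-0.0001  0.0011 -0.0003] j7 -0.68
 rotvec [1.7000e-03 1.0000e-04 3.1413e+00] j7 -0.68
```

View pics/w2.png

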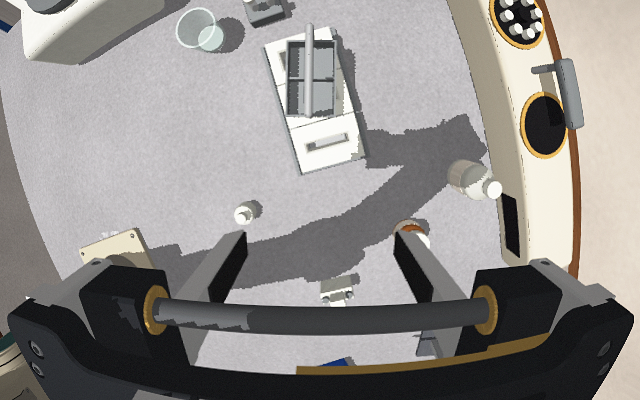

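The bar runs from (308,27) to (308,115), already aligned with the tool's x axis.

```bash
python3 - <<'E'
from h import *
c=get_calibration("wrist");c["pose"]=np.load("w2.npy")
a=onz("wrist",(308,26),.176,c);b=onz("wrist",(308,114),.176,c);m=(a+b)/2
print(a,b,m,np.linalg.norm(a-b),np.arctan2(*(a-b)[1::-1]))
plan(m[0],m[1],.157)
E
```

```text
[0.5511 0.2849 0.176 ] [0.5189 0.1837 0.176 ] [0.535  0.2343 0.176 ] 0.1061992467016598 1.26274354577112
t 2.55 tcp [0.5076 0.1011 0.358 ] tool d [ 0.1354 -0.0145  0.2009] yhead -0.3103 F [ 0.1 -0.9 -0.6]
```

In the tool's units: 0.045 m is 0.9, 0.04 m is 0.8.

Call:
advance --segments '[[[0.9, -0.1, 0, 0, 0, 0], [0.9, -0.1, 0, 0, 0, 0], [0.9, -0.09, 0, 0, 0, 0], [0, 0, 0.9, 0, 0, 0], [0, 0, 0.9, 0, 0, 0], [0, 0, 0.9, 0, 0, 0], [0, 0, 0.8, 0, 0, 0], [0, 0, 0.52, 0, 0, 0], [0, 0, 0, 0, 0, 0]]]' --lines "1,4"

```text
t: 3.45
tool_pos: [0.533, 0.2312, 0.1535]
ee_rot: [-0.0, 0.808, 0.589, -0.004]
contact_force: [-0.6, -0.9, 0.3]
```

Call:
advance --segments '[[[0, 0, 0, 0, 0, 0], [0, 0, 0, 0, 0, 0], [0, 0, 0, 0, 0, 0], [0, 0, 0, 0, 0, 0], [0, 0, 0, 0, 0, 0], [0, 0, 0, 0, 0, 0]]]' --finger_gap 0 --clamp_n 40

```text
t: 4.05
tool_pos: [0.5349, 0.2353, 0.1576]
ee_rot: [0.0, 0.807, 0.59, 0.0]
contact_force: [-0.3, 0.8, -0.3]
finger_gap: 0.0494
grip_force: 0.0
```

```bash
python3 -c "
from h import *
plan(.592,-.313,.191,-.32);plan(.465,-.271,.191)"
```

```text
t 4.05 tcp [0.5349 0.2353 0.1576] tool d [-0.5052  0.2207 -0.0335] yhead -0.308 F [-0.3  0.8 -0.3]
 rotvec [ 0.0006 -0.0004  0.012 ] j7 -1.0
 rotvec [ 7.0000e-04  9.0000e-04 -3.1296e+00] j7 -1.0
t 4.05 tcp [0.5349 0.2353 0.1576] tool d [-0.5036  0.0869 -0.0335] yhead -0.308 F [-0.3  0.8 -0.3]
```

Still closing (74 mm/s); wait and lift a little.

In the tool's units: -0.02 m is -0.4, -0.01 m is -0.2.

Call:
advance --segments '[[[0, 0, 0, 0, 0, 0], [0, 0, 0, 0, 0, 0], [0, 0, 0, 0, 0, 0], [0, 0, 0, 0, 0, 0], [0, 0, 0, 0, 0, 0], [0, 0, 0, 0, 0, 0], [0, 0, 0, 0, 0, 0], [0, 0, 0, 0, 0, 0], [0, 0, -0.2, 0, 0, 0], [0, 0, -0.4, 0, 0, 0]]]'

```text
t: 5.05
tool_pos: [0.5333, 0.2343, 0.1864]
ee_rot: [-0.0, 0.807, 0.59, -0.002]
contact_force: [-0.0, -0.7, -1.7]
finger_gap: 0.0089
grip_force: 40.0
```

In the tool's units: -0.04 m is -0.8, -0.03 m is -0.6.

Call:
advance --segments '[[[0, 0, -0.6, 0, 0, 0], [0, 0, -0.6, 0, 0, 0], [-0.3, 0.05, -0.6, 0, 0, 0], [-0.6, 0.1, 0, 0, 0, 0], [-0.8, 0.14, 0, 0, 0, 0], [-0.8, 0.14, 0, 0, 0, 0], [-0.8, 0.14, 0, 0, 0, 0], [-0.8, 0.14, 0, 0, 0, 0], [-0.8, 0.14, 0, 0, 0, 0], [-0.8, 0.14, 0, 0, 0, 0]]]' --lines "1,4"

```text
t: 6.05
tool_pos: [0.4948, -0.0529, 0.2779]
ee_rot: [0.0, 0.807, 0.59, 0.0]
contact_force: [0.8, 0.4, -2.3]
```

Call:
advance --segments '[[[-0.8, 0.14, 0, 0, 0, 0], [-0.8, 0.14, 0, 0, 0, 0], [-0.8, 0.14, 0, 0, 0, 0], [-0.8, 0.14, 0, 0, 0, 0], [-0.7, 0.12, 0, 0, 0, 0], [-0.5, 0.08, 0, 0, 0, 0], [-0.3, 0.04, 0, 0, 0, 0], [0, 0, 0, 0, 0, 0]]]'

```text
t: 6.85
tool_pos: [0.4615, -0.2894, 0.2773]
ee_rot: [0.0, 0.808, 0.589, -0.0]
contact_force: [0.1, -0.2, -2.6]
finger_gap: 0.009
grip_force: 40.0
```

```bash
python3 - <<'E'
from h import *
plan(.465,-.271,.191,-.32)
im=read_camera("wrist");c=get_calibration("wrist");np.save("w3.npy",c["pose"]);s=read_camera("side")
a=np.vstack([im[100:400],s[100:400]])
cv2.imwrite("pics/w3.png",np.vstack([im[:300],s[100:400]])[:,:,::-1])
E
```

```text
t 6.85 tcp [ 0.4615 -0.2894  0.2773] tool d [ 0.0187 -0.0022  0.0863] yhead -0.3115 F [ 0.1 -0.2 -2.6]
 rotvec [-0.0003  0.0008  0.0085] j7 0.08
 rotvec [-1.3000e-03 -4.0000e-04 -3.1331e+00] j7 0.08
```

View pics/w3.png

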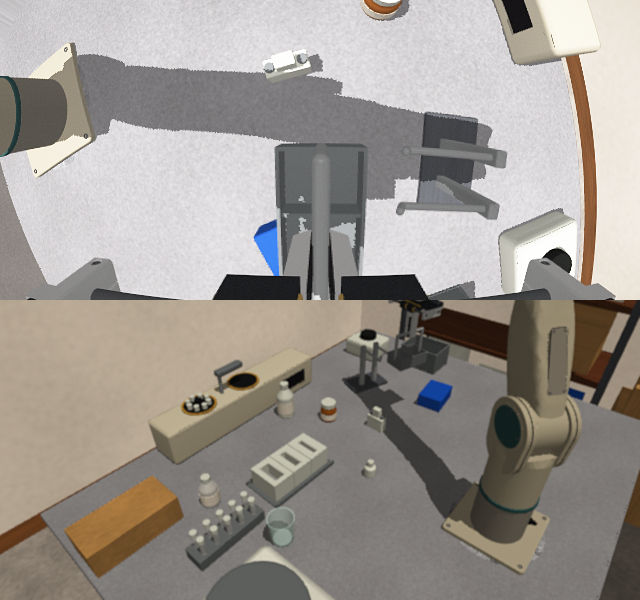

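The basket hangs straight in the grip and is clear of the prong tips at (404,150) and (401,210). The spacer is at (288,66), and its caps are visible.

```bash
python3 - <<'E'
from h import *
c=get_calibration("wrist");c["pose"]=np.load("w3.npy")
for p,z in [((404,150),.187),((401,210),.187),((500,159),.177),((494,212),.177),((269,68),.058),((305,58),.058)]:print(onz("wrist",p,z,c))
plan(.592,-.313,.157)
E
```

```text
[ 0.5484 -0.2617  0.187 ]
[ 0.5318 -0.315   0.187 ]
[ 0.6506 -0.2997  0.177 ]
[ 0.6338 -0.3536  0.177 ]
[ 0.4434 -0.1293  0.058 ]
[ 0.4909 -0.132   0.058 ]
t 6.95 tcp [ 0.4627 -0.2858  0.2773] tool d [0.013  0.1315 0.1203] yhead -0.3069 F [ 0.9  0.5 -1.7]
```

In the tool's units: 0.03 m is 0.6, 0.015 m is 0.3.

Call:
advance --segments '[[[0.18, 0, 0.6, 0, 0, 0], [0.16, 0, 0.6, 0, 0, 0], [0, 0, 0.52, 0, 0, 0], [0, 0, 0, 0, 0, 0], [0, 0.3, 0, 0, 0, 0], [0, 0.5, 0, 0, 0, 0], [0, 0.6, 0, 0, 0, 0], [0, 0.6, 0, 0, 0, 0], [0, 0.4, 0, 0, 0, 0], [0, 0.24, 0, 0, 0, 0]]]'

```text
t: 7.95
tool_pos: [0.5962, -0.3102, 0.193]
ee_rot: [0.001, 0.807, 0.591, 0.001]
contact_force: [-0.2, 0.9, -2.6]
finger_gap: 0.0089
grip_force: 40.0
```

Call:
advance --segments '[[[0, 0, 0, 0, 0, 0], [0, 0, 0.2, 0, 0, 0], [0, 0, 0.2, 0, 0, 0], [0, 0, 0.16, 0, 0, 0], [0, 0, 0.1, 0, 0, 0], [0, 0, 0, 0, 0, 0], [0, 0, 0, 0, 0, 0]]]'

```text
t: 8.65
tool_pos: [0.5933, -0.3113, 0.1582]
ee_rot: [-0.0, 0.807, 0.59, 0.0]
contact_force: [-0.0, -0.9, -2.0]
finger_gap: 0.0086
grip_force: 40.0
```

```bash
python3 -c "
from h import *
plan(.5915,-.309,.155,-.32)"
```

```text
t 8.65 tcp [ 0.5933 -0.3113  0.1582] tool d [ 0.0017 -0.0024  0.0032] yhead -0.3081 F [-0.  -0.9 -2. ]
 rotvec [-0.     -0.0001  0.0119] j7 -0.01
 rotvec [ 1.0000e-04 -1.0000e-04 -3.1297e+00] j7 -0.01
```

In the tool's units: 0.002 m is 0.04, 0.001 m is 0.02.

Call:
advance --segments '[[[0, 0, 0.04, 0, 0, 0], [0, 0, 0.04, 0, 0, 0], [0, 0, 0.02, 0, 0, 0], [0, 0, 0, 0, 0, 0], [0, 0, 0, 0, 0, 0]]]'

```text
t: 9.15
tool_pos: [0.5937, -0.3115, 0.1546]
ee_rot: [0.001, 0.807, 0.59, 0.0]
contact_force: [-1.3, 0.6, 6.3]
finger_gap: 0.0087
grip_force: 40.0
```

Call:
advance --segments '[[[0, 0, 0, 0, 0, 0], [0, 0, 0, 0, 0, 0], [0, 0, 0, 0, 0, 0], [0, 0, 0, 0, 0, 0], [0, 0, 0, 0, 0, 0]]]' --finger_gap 0.034

```text
t: 9.65
tool_pos: [0.5933, -0.3113, 0.153]
ee_rot: [-0.0, 0.807, 0.59, -0.0]
contact_force: [0.2, 1.6, -0.1]
finger_gap: 0.034
grip_force: 0.0
```

Call:
advance --segments '[[[0, 0, -0.2, 0, 0, 0], [0, 0, -0.6, 0, 0, 0], [0, 0, -0.9, 0, 0, 0], [0, 0, -0.9, 0, 0, 0], [0, 0, -0.9, 0, 0, 0], [0, 0, -0.4, 0, 0, 0], [0, 0, 0, 0, 0, 0]]]'

```text
t: 10.35
tool_pos: [0.5951, -0.3118, 0.3532]
ee_rot: [0.004, 0.807, 0.59, 0.002]
contact_force: [0.4, -1.1, -0.9]
finger_gap: 0.034
grip_force: 0.0
```

```bash
python3 - <<'E'
from h import *
plan(.467,-.131,.3)
s=read_camera("side");im=read_camera("wrist");t=read_camera("top");np.save("w4.npy",get_calibration("wrist")["pose"])
cv2.imwrite("pics/w4f.png",im[:,:,::-1]);cv2.imwrite("pics/t4.png",t[:,:,::-1])
a=cv2.resize(s[90:210,310:470],(400,300),interpolation=2);b=im[0:300,120:520]
d=cv2.resize(t[170:245,210:310],(400,300),interpolation=2);e=cv2.resize(s[210:300,235:355],(400,300),interpolation=2)
cv2.imwrite("pics/m4.png",np.vstack([np.hstack([a,b]),np.hstack([d,e])])[:,:,::-1])
E
```

```text
t 10.35 tcp [ 0.5951 -0.3118  0.3532] tool d [ 0.1335 -0.1774  0.0515] yhead -0.3081 F [ 0.4 -1.1 -0.9]
```

View pics/m4.png

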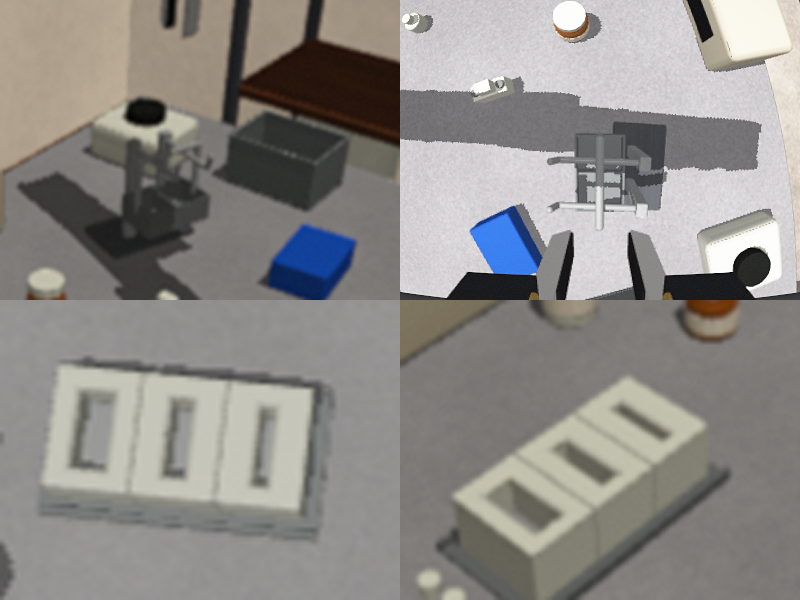

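The basket hangs on both prongs, let go. The top view shows the wide slot at the left end of the bay, around pixel (233.5,203). Next I'll look at the spacer.

In the tool's units: 0.031 m is 0.62, 0.025 m is 0.5, -0.14 rad / 6.2832 = -0.0223.

Call:
advance --segments '[[[0.62, -0.46, 0, 0, 0, 0], [0.62, -0.46, 0, 0, 0, 0], [0.62, -0.46, 0.4, 0, 0, 0], [0.62, -0.46, 0.5, 0, 0, 0], [0.62, -0.46, 0.5, 0, 0, 0], [0, 0, 0, 0, 0, -0.0223], [0, 0, 0, 0, 0, -0.0223], [0, 0, 0, 0, 0, -0.0223], [0, 0, 0, 0, 0, -0.0223], [0, 0, 0, 0, 0, -0.0223]]]' --finger_gap 0.05 --lines "1,1"

```text
t: 11.5
```

Call:
advance --segments '[[[0, 0, 0, 0, 0, -0.0223], [0, 0, 0, 0, 0, -0.0223], [0, 0, 0, 0, 0, -0.0223], [0, 0, 0, 0, 0, -0.0223], [0, 0, 0, 0, 0, -0.0223], [0, 0, 0, 0, 0, -0.0223], [0, 0, 0, 0, 0, -0.0223], [0, 0, 0, 0, 0, -0.0223], [0, 0, 0, 0, 0, 0], [0, 0, 0, 0, 0, 0]]]' --lines "1,4"

```text
t: 12.5
tool_pos: [0.5299, -0.1287, 0.2771]
ee_rot: [-0.001, 0.031, 1.0, 0.0]
contact_force: [0.3, -0.6, 0.0]
```

```bash
python3 - <<'E'
from h import *
plan(.467,-.131,.3,-.06+np.pi/2)
im=read_camera("wrist");np.save("w5.npy",get_calibration("wrist")["pose"])
cv2.imwrite("pics/w5.png",im[:,:,::-1]);cv2.imwrite("pics/w5c.png",cv2.resize(im[80:280,190:450],(780,600),interpolation=2)[:,:,::-1])
E
```

```text
t 12.5 tcp [ 0.5299 -0.1287  0.2771] tool d [ 0.0627 -0.0061 -0.0228] yhead 1.5087 F [ 0.3 -0.6  0. ]
 rotvec [ 0.0007 -0.0022 -0.0021] j7 1.34
 rotvec [-3.4000e-03 -1.2000e-03  3.1395e+00] j7 1.34
```

View pics/w5c.png

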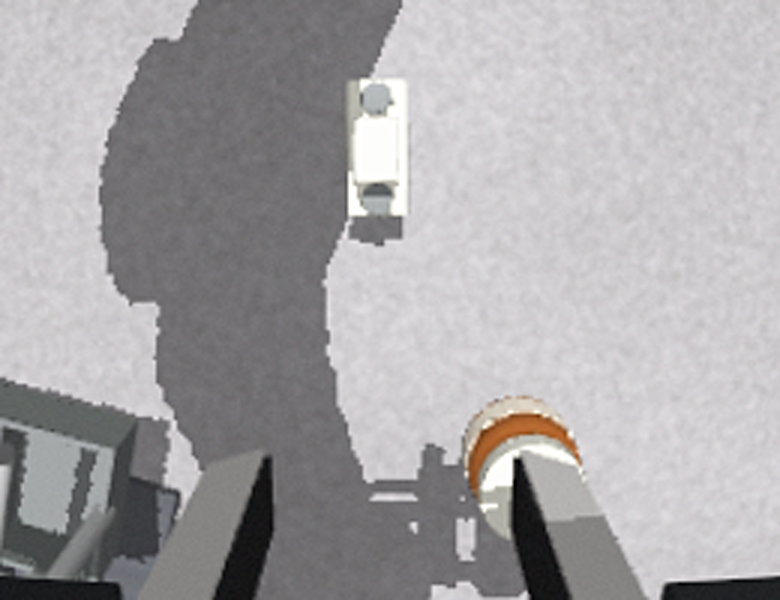

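The spacer is seen from above, aligned with the tool. In full-image pixels its caps are at (315.3,112.3) and (315.7,146), and its fin top at about (315.5,130).

```bash
python3 - <<'E'
from h import *
c=get_calibration("wrist");c["pose"]=np.load("w5.npy")
f=lambda u,v,z:onz("wrist",(190+u/3,80+v/3),z,c)
fin=[f(355,118,.08),f(398,118,.08),f(397,183,.08),f(356,183,.08)];print("fin",np.round(np.mean(fin,0),4))
a,b=f(376,97,.058),f(377,196,.058);print("caps",a,b,(a+b)/2,np.arctan2(*(b-a)[1::-1]))
sh=[f(351,80,.05),f(407,80,.05),f(407,215,.05),f(349,215,.05)];print("sh",sh,np.mean(sh,0))
# side edges of shoulder
d=sh[2]-sh[1];print(np.arctan2(d[1],d[0]))
m=np.mean(fin,0);plan(m[0],m[1],.054,-.06+np.pi/2)
E
```

```text
fin [ 0.4657 -0.1307  0.08  ]
caps [ 0.4434 -0.1298  0.058 ] [ 0.4859 -0.132   0.058 ] [ 0.46465 -0.1309   0.058  ] -0.05171854410370606
sh [array([ 0.435 , -0.1402,  0.05  ]), array([ 0.4366, -0.1161,  0.05  ]), array([ 0.4957, -0.1196,  0.05  ]), array([ 0.4942, -0.145 ,  0.05  ])] [ 0.465375 -0.130225  0.05    ]
-0.05915256937215232
t 12.55 tcp [ 0.5301 -0.1287  0.2774] tool d [ 0.0638 -0.006   0.2235] yhead 1.5091 F [-0.3  0.4  0.6]
 rotvec [ 0.0005 -0.0016 -0.0017] j7 1.35
 rotvec [-2.6000e-03 -7.0000e-04  3.1399e+00] j7 1.35
```

In the tool's units: 0.04 m is 0.8, 0.035 m is 0.7.

Call:
advance --segments '[[[0.64, -0.06, 0.6, 0, 0, 0], [0.64, -0.06, 0.6, 0, 0, 0], [0, 0, 0.8, 0, 0, 0], [0, 0, 0.8, 0, 0, 0], [0, 0, 0.7, 0, 0, 0], [0, 0, 0.6, 0, 0, 0], [0, 0, 0.37, 0, 0, 0], [0, 0, 0, 0, 0, 0], [0, 0, 0, 0, 0, 0]]]' --lines "1,4"

```text
t: 13.45
tool_pos: [0.4666, -0.1307, 0.0549]
ee_rot: [-0.0, 0.03, 1.0, 0.0]
contact_force: [-0.6, 1.1, -0.0]
```

Call:
advance --segments '[[[0, 0, 0, 0, 0, 0], [0, 0, 0, 0, 0, 0], [0, 0, 0, 0, 0, 0], [0, 0, 0, 0, 0, 0], [0, 0, 0, 0, 0, 0], [0, 0, 0, 0, 0, 0], [0, 0, 0, 0, 0, 0], [0, 0, 0, 0, 0, 0]]]' --finger_gap 0 --clamp_n 50

```text
t: 14.25
tool_pos: [0.4667, -0.1311, 0.0551]
ee_rot: [0.0, 0.029, 1.0, -0.0]
contact_force: [-1.2, 0.0, 6.4]
finger_gap: 0.0175
grip_force: 50.0
```

```bash
python3 -c "
from h import *
plan(.465,-.1305,.054)"
```

```text
t 14.25 tcp [ 0.4667 -0.1311  0.0551] tool d [0.0018 0.0005 0.0011] yhead 1.512 F [-1.2  0.   6.4]
```

In the tool's units: -0.04 m is -0.8, -0.03 m is -0.6.

Call:
advance --segments '[[[0, 0, -0.2, 0, 0, 0], [0, 0, -0.6, 0, 0, 0], [0, 0, -0.8, 0, 0, 0], [0, 0, -0.8, 0, 0, 0], [0, 0, -0.8, 0, 0, 0], [0, 0, -0.4, 0, 0, 0], [0, 0, 0, 0, 0, 0]]]'

```text
t: 14.95
tool_pos: [0.4681, -0.131, 0.2375]
ee_rot: [0.003, 0.03, 1.0, -0.001]
contact_force: [0.6, -0.2, -3.4]
finger_gap: 0.0178
grip_force: 50.0
```

```bash
python3 - <<'E'
from h import *
P=[onz("top",(210+u/4,170+v/4),.066) for u,v in [(94,132),(180,138),(264,144)]];print(P)
d=P[0]-P[2];h=np.arctan2(d[1],d[0]);print(h-np.pi/2)
plan(*P[0][:2],.235,h)
E
```

```text
[array([0.5321, 0.2777, 0.066 ]), array([0.5317, 0.2076, 0.066 ]), array([0.5313, 0.1392, 0.066 ])]
-0.005776109047393785
t 14.95 tcp [ 0.4681 -0.131   0.2375] tool d [-0.0397  0.4118  0.0021] yhead 1.5116 F [ 0.6 -0.2 -3.4]
 rotvec [-0.0015  0.0054 -0.0534] j7 1.34
 rotvec [8.4000e-03 2.3000e-03 3.0882e+00] j7 1.34
```

In the tool's units: 0.043 m is 0.86, -0.012 m is -0.24, -0.053 rad / 6.2832 = -0.0084.

Call:
advance --segments '[[[-0.12, 0.4, 0, 0, 0, 0], [-0.24, 0.86, 0, 0, 0, 0], [-0.24, 0.86, 0, 0, 0, 0], [-0.26, 0.86, 0, 0, 0, 0], [-0.26, 0.86, 0, 0, 0, 0], [-0.26, 0.86, 0, 0, 0, 0], [-0.26, 0.86, 0, 0, 0, 0], [-0.26, 0.86, 0, 0, 0, 0], [-0.24, 0.8, 0, 0, 0, 0], [-0.12, 0.4, 0, 0, 0, -0.0084]]]' --lines "1,1"

```text
t: 15.95
```

Call:
advance --segments '[[[0, 0, 0, 0, 0, 0], [0, 0, 0, 0, 0, 0], [0, 0, 0, 0, 0, 0]]]'

```text
t: 16.25
tool_pos: [0.6012, 0.2405, 0.2335]
ee_rot: [-0.001, 0.004, 1.0, -0.001]
contact_force: [0.1, -0.4, -1.5]
finger_gap: 0.0175
grip_force: 50.0
```

```bash
python3 - <<'E'
from h import *
plan(.5321,.2777,.235,1.565)
im=read_camera("wrist");np.save("w6.npy",get_calibration("wrist")["pose"])
cv2.imwrite("pics/w6.png",im[:,:,::-1]);cv2.imwrite("pics/w6c.png",cv2.resize(im[80:280,190:450],(780,600),interpolation=2)[:,:,::-1])
print(proj("wrist",[.532,.278,.066]))
E
```

```text
t 16.25 tcp [0.6012 0.2405 0.2335] tool d [ 0.0694  0.0367 -0.0014] yhead 1.5629 F [ 0.1 -0.4 -1.5]
 rotvec [-0.0025 -0.0017 -0.0021] j7 0.76
 rotvec [-2.7000e-03  4.0000e-03  3.1395e+00] j7 0.76
[353.9 126.2]
```

View pics/w6c.png

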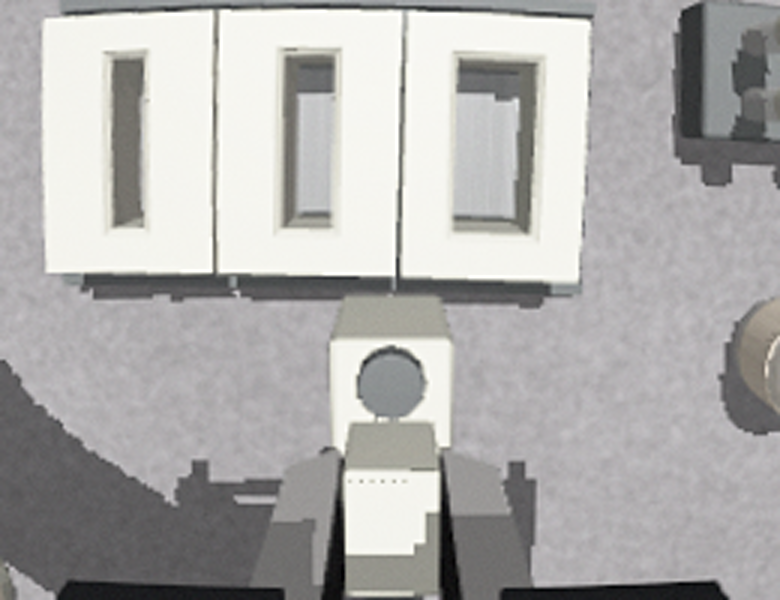

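The wide slot's bevel corners in the crop are at (454,53), (545,56), (537,239) and (450,235). The held spacer's cap is at (391,383), and its shoulder front edge runs from (331,339) to (452,339). I'll measure both.

```bash
python3 - <<'E'
from h import *
c=get_calibration("wrist");c["pose"]=np.load("w6.npy")
f=lambda u,v,z:onz("wrist",(190+u/3,80+v/3),z,c)
S=np.array([f(u,v,.066) for u,v in [(454,53),(545,56),(537,239),(450,235)]]);B=np.array([f(u,v,.066) for u,v in [(405,11),(591,18),(580,281),(400,277)]])
Al=np.array([f(u,v,.066) for u,v in [(42,17),(591,18),(580,281),(45,271)]])
print("slot",S[:,:2].tolist(),S.mean(0));print("block",B[:,:2].tolist(),B.mean(0))
hd=lambda P:np.arctan2(*(P[0:2].sum(0)-P[2:4].sum(0))[1::-1])
print("xhead",hd(S)-np.pi,hd(B)-np.pi,hd(Al)-np.pi)
e=Al[1]-Al[0];print("y edges",np.arctan2(e[1],e[0]), np.arctan2(*(Al[2]-Al[3])[1::-1]))
s=sense();tz=s["tool_pos"][2]
print("tcp",s["tool_pos"]);print("cap",f(391,383,tz+.003),"sh",f(331,339,tz-.005),f(452,339,tz-.005),"low",f(349,296,tz-.055),f(438,296,tz-.055))
E
```

```text
slot [[0.5, 0.264], [0.5005, 0.2979], [0.5698, 0.2956], [0.5684, 0.2625]] [0.534675 0.28     0.066   ]
block [[0.4842, 0.246], [0.4853, 0.3155], [0.5859, 0.3128], [0.5844, 0.2436]] [0.53495  0.279475 0.066   ]
xhead -0.027589221558120602 -0.025392947160733037 -0.030354039010898948
y edges 1.5411541269084397 1.53982434651517
tcp [0.60149212 0.24047483 0.23399036]
cap [0.5766 0.2406 0.237 ] sh [0.5695 0.2283 0.229 ] [0.5696 0.2531 0.229 ] low [0.5701 0.2297 0.179 ] [0.5702 0.2526 0.179 ]
```

In the tool's units: 0.03 m is 0.6, 0.021 m is 0.42, 0.021 rad / 6.2832 = 0.0033.

Call:
advance --segments '[[[0.44, 0.26, 0, 0, 0, 0.0033], [0.44, 0.26, 0, 0, 0, 0], [0.42, 0.25, 0, 0, 0, 0], [0, 0, 0.6, 0, 0, 0], [0, 0, 0.6, 0, 0, 0], [0, 0, 0.4, 0, 0, 0], [0, 0, 0.2, 0, 0, 0], [0, 0, 0, 0, 0, 0], [0, 0, 0, 0, 0, 0], [0, 0, 0, 0, 0, 0]]]'

```text
t: 17.3
tool_pos: [0.5383, 0.2829, 0.1461]
ee_rot: [0.001, 0.014, 1.0, 0.001]
contact_force: [-0.4, 0.5, -2.1]
finger_gap: 0.0176
grip_force: 50.0
```

```bash
python3 - <<'E'
from h import *
for i in range(3):plan(.5367,.2795,.13,1.542);read_camera("wrist")
im=read_camera("wrist");np.save("w7.npy",get_calibration("wrist")["pose"])
cv2.imwrite("pics/w7c.png",cv2.resize(im[80:280,190:450],(780,600),interpolation=2)[:,:,::-1])
E
```

```text
t 17.3 tcp [0.5383 0.2829 0.1461] tool d [ 0.0015 -0.0035  0.0161] yhead 1.5434 F [-0.4  0.5 -2.1]
 rotvec [0.0013 0.0021 0.0014] j7 0.55
 rotvec [-3.2000e-03  2.1000e-03 -3.1401e+00] j7 0.55
t 17.35 tcp [0.5382 0.2829 0.146 ] tool d [ 0.0014 -0.0035  0.016 ] yhead 1.5436 F [-0.5  0.5 -1.3]
 rotvec [0.0012 0.002  0.0016] j7 0.55
 rotvec [-3.10e-03  1.90e-03 -3.14e+00] j7 0.55
t 17.4 tcp [0.5381 0.2829 0.1459] tool d [ 0.0013 -0.0035  0.0159] yhead 1.5437 F [-0.   0.2 -1.9]
 rotvec [0.001  0.0018 0.0017] j7 0.55
 rotvec [-2.8000e-03  1.6000e-03 -3.1399e+00] j7 0.55
```

View pics/w7c.png

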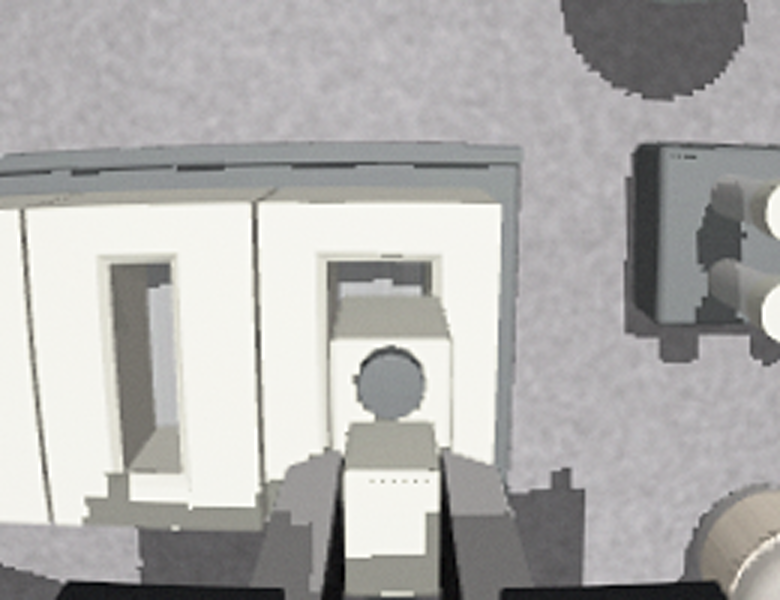

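The spacer is above the wide slot. The slot's front bevel edge runs from (318,255) to (441,255), and the spacer's lower front edge spans about (349–438,296).

```bash
python3 - <<'E'
from h import *
c=get_calibration("wrist");c["pose"]=np.load("w7.npy")
f=lambda u,v,z:onz("wrist",(190+u/3,80+v/3),z,c)
a,b=f(318,255,.066),f(441,255,.066);print("slot front",a,b)
k,l=f(259,204,.066),f(501,204,.066);print("block front",k,l)
fx=np.array([np.cos(.028),-np.sin(.028)])
print("centre from slot",((a+b)/2)[:2]+fx*.036*.98,"from block",((k+l)/2)[:2]+fx*.05)
s=sense();tz=s["tool_pos"][2]
p,q=f(331,339,tz-.005),f(452,339,tz-.005);print("spacer c",((p+q)/2)[:2]+fx*.03,s["tool_pos"],np.arctan2(*(q-p)[1::-1]))
E
```

```text
slot front [0.499  0.2631 0.066 ] [0.4999 0.2977 0.066 ]
block front [0.4839 0.2471 0.066 ] [0.4857 0.3148 0.066 ]
centre from slot [0.53471617 0.27941229] from block [0.5347804  0.27955018]
spacer c [0.53583824 0.28271011] [0.53781533 0.28272601 0.14542553] 1.5424638293773532
```

Units first: shifts go in shares of 50 mm and turns go in shares of 2 pi rad. So 0.006 m is 0.12, -0.003 m is -0.06.

Call:
advance --segments '[[[0.02, -0.06, 0, 0, 0, 0], [0, 0, 0.12, 0, 0, 0], [0, 0, 0.12, 0, 0, 0], [0, 0, 0, 0, 0, 0], [0, 0, 0, 0, 0, 0], [0, 0, 0, 0, 0, 0], [0, 0, 0, 0, 0, 0], [0, 0, 0, 0, 0, 0]]]'

```text
t: 18.3
tool_pos: [0.5365, 0.2797, 0.1329]
ee_rot: [0.0, 0.013, 1.0, 0.0]
contact_force: [-0.1, 0.7, -1.2]
finger_gap: 0.0179
grip_force: 50.0
```

```bash
python3 -c "
from h import *
plan(.5367,.2796,.125,1.542)"
```

```text
t 18.3 tcp [0.5365 0.2797 0.1329] tool d [-0.0002 -0.0001  0.0079] yhead 1.544 F [-0.1  0.7 -1.2]
 rotvec [0.0002 0.0003 0.002 ] j7 0.54
 rotvec [-5.0000e-04  3.0000e-04 -3.1396e+00] j7 0.54
```

Centred. Descend gently into the slot.

In the tool's units: 0.006 m is 0.12, 0.005 m is 0.1.

Call:
advance --segments '[[[0, 0, 0.12, 0, 0, 0], [0, 0, 0.12, 0, 0, 0], [0, 0, 0.1, 0, 0, 0], [0, 0, 0.1, 0, 0, 0], [0, 0, 0, 0, 0, 0], [0, 0, 0, 0, 0, 0]]]'

```text
t: 18.9
tool_pos: [0.5363, 0.2796, 0.1105]
ee_rot: [-0.0, 0.013, 1.0, -0.0]
contact_force: [-0.4, 0.2, -1.2]
finger_gap: 0.0172
grip_force: 50.0
```

```bash
python3 -c "
from h import *
plan(.5367,.2796,.071,1.542)"
```

```text
t 18.9 tcp [0.5363 0.2796 0.1105] tool d [-0.0004  0.      0.0395] yhead 1.544 F [-0.4  0.2 -1.2]
 rotvec [-0.0001 -0.0003  0.002 ] j7 0.52
 rotvec [ 5.0000e-04 -1.0000e-04 -3.1396e+00] j7 0.52
```

In the tool's units: 0.008 m is 0.16, 0.006 m is 0.12.

Call:
advance --segments '[[[0, 0, 0.16, 0, 0, 0], [0, 0, 0.16, 0, 0, 0], [0, 0, 0.16, 0, 0, 0], [0, 0, 0.12, 0, 0, 0], [0, 0, 0.06, 0, 0, 0], [0, 0, 0, 0, 0, 0], [0, 0, 0, 0, 0, 0]]]' --clamp_n 60

```text
t: 19.6
tool_pos: [0.5361, 0.2793, 0.078]
ee_rot: [-0.0, 0.013, 1.0, -0.0]
contact_force: [-2.3, -1.8, 2.7]
finger_gap: 0.0177
grip_force: 60.0
```

Call:
advance --segments '[[[0, 0, 0.06, 0, 0, 0], [0, 0, 0.04, 0, 0, 0], [0, 0, 0, 0, 0, 0], [0, 0, 0, 0, 0, 0], [0, 0, 0, 0, 0, 0]]]'

```text
t: 20.1
tool_pos: [0.5362, 0.2794, 0.0732]
ee_rot: [0.0, 0.013, 1.0, -0.0]
contact_force: [-2.9, -1.5, 6.2]
finger_gap: 0.0177
grip_force: 60.0
```

```bash
python3 -c "
from h import *
plan(.5367,.2796,.071,1.542)"
```

```text
t 20.1 tcp [0.5362 0.2794 0.0732] tool d [-0.0005  0.0002  0.0022] yhead 1.5439 F [-2.9 -1.5  6.2]
 rotvec [-0.0004  0.0001  0.0019] j7 0.49
 rotvec [-2.0000e-04 -6.0000e-04 -3.1397e+00] j7 0.49
```

In the tool's units: 0.002 m is 0.04, 0.0005 m is 0.01.

Call:
advance --segments '[[[0, 0, 0.04, 0, 0, 0], [0, 0, 0.01, 0, 0, 0], [0, 0, 0, 0, 0, 0], [0, 0, 0, 0, 0, 0], [0, 0, 0, 0, 0, 0], [0, 0, 0, 0, 0, 0], [0, 0, 0, 0, 0, 0]]]'

```text
t: 20.8
tool_pos: [0.5362, 0.2794, 0.0709]
ee_rot: [0.0, 0.013, 1.0, -0.0]
contact_force: [-3.0, -3.1, 7.7]
finger_gap: 0.0175
grip_force: 60.0
```

```bash
python3 - <<'E'
from h import *
F=[]
for i in range(6): read_camera("top");F.append(sense()["contact_force"])
print(np.mean(F,0));plan(.5367,.2796,.071,1.542)
s=read_camera("side");im=read_camera("wrist")
a=cv2.resize(s[90:210,310:470],(400,300),interpolation=2);b=cv2.resize(s[200:305,235:375],(400,300),interpolation=2)
cv2.imwrite("pics/m8.png",np.vstack([np.hstack([a,b]),np.hstack([cv2.resize(im[130:280,220:420],(400,300),interpolation=2),b*0])])[:,:,::-1])
E
```

```text
[-3.20910219 -2.35980732  8.12622449]
t 21.1 tcp [0.5362 0.2794 0.0709] tool d [-0.0005  0.0002 -0.0001] yhead 1.5439 F [-3.1 -1.6  7.8]
 rotvec [-0.0005  0.0002  0.0019] j7 0.48
 rotvec [-4.0000e-04 -7.0000e-04 -3.1397e+00] j7 0.48
```

View pics/m8.png

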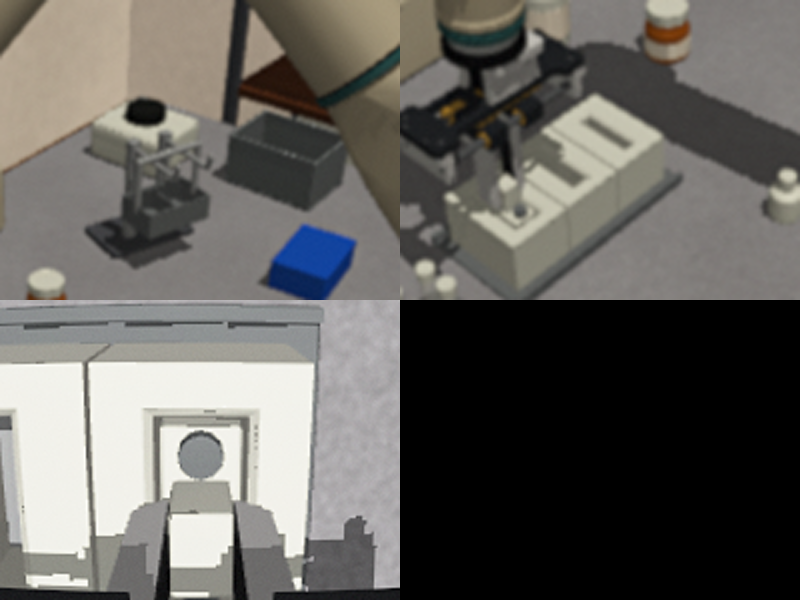

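The spacer sits centred in the wide slot with its shoulder flush. The spring force is about 10 N, and the basket still hangs on the hook. Handing in.

```bash
python3 -c "
from cell import *
print(finish_job())"
```

```text
the job is handed in; nothing more can be done
None
```

The job is handed in at about 21 s of the 66 s limit: the basket hangs on both prongs, let go, and the spacer is held pressed flush in the wide lane at about 10 N, with no verdict returned by the judge.

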